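# Sweep the loose jar caps into the cap tray

### The arm

A 6-joint arm with a two-finger parallel gripper is mounted at the origin on the work surface. World frame = base frame: x ahead of the robot, y to its left, z up, the work surface at z = 0. Lengths are in m, angles in rad, forces in N, time in s.
With the tool pointing down it reaches from about 0.35 to 0.975 m from the base axis. Payload 4.9 kg.
Tool frame: the origin (TCP) lies at the very end of the fingers, on their centre line; the grasp point (between the pads) lies 19 mm behind it; x points along the fingers, z is the direction in which the jaws open and shut, and the axes are right-handed (so a half turn about x gives the same grasp; the last joint's range is limited). The gripper opens to 85 mm and grips with 20 to 120 N. Pads are 22 mm wide; open, the fingers measure 114 mm over their backs; the gripper's body (76 mm by 85 mm) begins 54 mm behind the grasp point. The pads swing forward as they close: fully open they stand 13 mm farther back than shut.
Start: joints at [1.013, 0.053, 1.613, -0, 1.476, -0.119], TCP at [0.266, 0.566, 0.231] pointing down, gripper open.
Joint ranges: [-3.01, 3.01], [-1.01, 2.22], [0.06, 2.58], [-1.02, 4.17], [0.09, 2.62], [-3.14, 3.14]. Speed limits (rad/s): [2.57, 2.57, 3.14, 3.14, 3.14, 3.14].

### API

Orientations are given as a unit quaternion [w, x, y, z].
In Python, from plant import manip, viewer gives the robot as it stands.
- The arm moves only by the shell command python3 -m inch 'ROWS'. ROWS is JSON, a list of rows, each an object with "fingers": the opening, from -1 (shut) to 1 (fully open), so that 0 is half open; "delta_pos": the shift along the tool's x, y, z in cm, a list of three; "twist": the turn, a rotation vector about the tool's x, y, z in degrees, a list of three. A call has 1 to 5 rows; each row shifts and turns the commanded pose from where the row before left it, along the tool's axes as they then stand; what a row does not reach is not made up. A row lasts 1/8 s, in which the tool goes at most 62.5 mm and 10.7 degrees, less where a joint would pass 70% of its speed; a pose out of reach is approached as far as the arm can. A call is refused whole if a number of a shift passes 6.25 or a number of a turn 10.7, either way. A call with a gripper value outside its range is refused whole. The fingers move at their own pace and stop on an object; the grip force is fixed at half the most. Time passes only in rows, so rows that do not move let the fingers close. It gives the time, the measured TCP pose, the force and the opening at its end, in the units of the state.
- manip.state(): the state, without advancing time (a new reading comes with each control period).
- viewer.grab_frame(name): name is "side" or "top" or "wrist"; returns a dict with "pixels" (384x512x3 uint8, blue, green, red), "range_z" (384x512 float32, m along the optical axis (not along the pixel's ray), 0 where there is no reading), "K" (3x3 intrinsics, pixels), "pose" (4x4, takes a point from camera to world coordinates). Camera axes: x right, y down, z forward; pixel columns grow to the right and rows downward; lengths in m; the calibration is good to about 2 mm. A picture is of the moment at which its call begins.
- manip.job_done(): hands the job in, once; it reports no verdict.
The state is a dict: "time": time; "joint_pos": joint angles; "joint_vel": joint speeds; "joint_efforts": joint torques, N m; "tool_pos": TCP position; "tool_rot": TCP orientation; "contact_force": force on the tool from outside, world axes, zero at the start; "ft_torque": the same for the moment, N m; "gripper_width": opening from 0.0 (shut) to 1.0 (fully open).
Only numpy, scipy, OpenCV 4.12 (cv2) and the standard library are available. Lean on these libraries where they do the work, as an engineer would, in place of code of your own. Each camera call takes 0.05 s, during which the arm holds its last target.

### The job

The capping of the roast samples is over and three red screw caps are left lying on the bench. Sweep all three along the bench with your fingertips, in through the open front of the green cap tray, until each lies flat and completely inside it, past the front lip. Only push the caps, never lift one, and leave the closed jar that stands among them and all the other things on the bench where they stand.

Things in the scene. Friction and masses are not known exactly. Their poses are not given: they have to be found in the camera images.
- tray: low green sheet-metal tray screwed to the bench, open on one side. Inside 200 mm wide (its x) and 160 mm deep (its y); origin at the centre of that area at bench height, its +y points out of the open front, z up. Walls 3 mm thick and 35 mm high stand on the other three sides: inner faces at x = +-100 mm and y = -80 mm. Its floor is 2 mm above the bench; at the front, from y = 80 to 62 mm, a lip slopes up from the bench to the floor, so that caps slide in
- tray_mouth (a point): middle of the tray's open front, the front edge of its sloping lip, at bench height (80 mm along +y from the tray's origin)
- cap1: loose red ribbed plastic screw cap lying flat on the bench, closed side up: a disc 58 mm in diameter, 18 mm high, 11 to 21 g. Origin at the centre of its underside, z up. It slides when pushed at its rim
- cap2: loose red ribbed plastic screw cap lying flat on the bench, closed side up: a disc 58 mm in diameter, 18 mm high, 11 to 21 g. Origin at the centre of its underside, z up. It slides when pushed at its rim
- cap3: loose red ribbed plastic screw cap lying flat on the bench, closed side up: a disc 58 mm in diameter, 18 mm high, 11 to 21 g. Origin at the centre of its underside, z up. It slides when pushed at its rim
- jar: small glass sample jar of dark beans, closed with the same kind of red cap, that stands among the loose caps: 60 mm in diameter, 66 mm high to the top of its cap, 0.14 kg. Origin at the centre of its underside. To be left alone
- jar_back: another closed sample jar, 60 mm in diameter, 66 mm high, at the far side of the bench. Origin at the centre of its underside. To be left alone
- jar_open: sample jar of beans without its cap, 60 mm in diameter, 62 mm high, at the far side of the bench. Origin at the centre of its underside. To be left alone
- scoop: steel bean scoop with a wooden handle lying at the far side, 70 mm wide (its x), 36 mm high; it reaches from y = -124 mm (handle end) to y = +80 mm of its origin, which is on the bench. To be left alone
- label_roll: roll of white labels lying flat at the far side, 84 mm in diameter, 50 mm high. Origin at the centre of its underside. To be left alone
- bowl: white china cupping bowl at the left, 90 mm across its rim, 55 mm high. Origin at the centre of its underside. To be left alone
There are look-alikes about, which are no part of the job. What is shaped like the cap2 but blue or turquoise is not meant.

How it is judged:
At the end, for the whole second after the job is handed in: All three caps lie flat (within 0.15 rad) and still on the tray's floor, between its walls and wholly behind the front edge of its lip (centre at least 27 mm inside that edge); the jars, scoop, label roll and bowl stand within 15 mm of where they began, none tilted over 0.2 rad (y of cap1 in the frame of tray between -0.08 and 0.053 m and x of cap1 in the frame of tray between -0.1 and 0.1 m and z of each of cap1, cap2, cap3 in the frame of tray below 0.008 m and angle between each of cap1, cap2, cap3's own z axis and vertical below 0.15 rad and linear speed of each of cap1, cap2, cap3 below 0.02 m/s and y of cap2 in the frame of tray between -0.08 and 0.053 m and x of cap2 in the frame of tray between -0.1 and 0.1 m and y of cap3 in the frame of tray between -0.08 and 0.053 m and x of cap3 in the frame of tray between -0.1 and 0.1 m and distance of each of jar, jar_back, jar_open, scoop, label_roll, bowl from where it was at the start of the episode below 0.015 m and angle between each of jar, jar_back, jar_open, scoop, label_roll, bowl's own z axis and vertical below 0.2 rad); the robot touches nothing.
It fails at once if a cap was lifted: its underside's centre rose more than 15 mm above the bench (height (world z) of any of cap1, cap2, cap3 above 0.015 m).
It fails at once if a jar, the scoop, the label roll or the bowl was moved by more than 15 mm or tipped by more than 0.2 rad (distance of any of jar, jar_back, jar_open, scoop, label_roll, bowl from where it was at the start of the episode above 0.015 m or angle between any of jar, jar_back, jar_open, scoop, label_roll, bowl's own z axis and vertical above 0.2 rad).
It also fails if it takes over 64 s, if anything falls off the work surface, if the arm or the gripper's body presses on something with over 40 N, if the wrist force passes 120 N, or if a joint passes its speed limit or range.

## Working session

There is one attempt and no reset: what is moved stays moved. The work goes in short steps, Python scripts to look and compute and a shell command to move; the robot and the scene stay as the last step left them, time stands still between calls to the robot, and variables do not carry over. Pictures are saved under pics/ and viewed, and the job is handed in when it is done.

```bash
ls; mkdir -p pics; python3 - <<'E'
from plant import manip, viewer
import cv2,numpy as np
print(manip.state())
for n in ["top","side"]:
    f=viewer.grab_frame(n); cv2.imwrite(f"pics/{n}0.png",f["pixels"]); np.savez(f"pics/{n}0.npz",**f)
    print(n,f["K"],f["pose"])
E
```

```text
pics
{'time': 0.0, 'joint_pos': array([ 1.01298178e+00,  5.33234828e-02,  1.61426160e+00,  3.49494977e-05,
        1.47597649e+00, -1.19006193e-01]), 'joint_vel': array([ 0.00041178, -0.00068218,  0.00124838, -0.00136309,  0.00176664,
       -0.00098263]), 'joint_efforts': array([ 2.98788163e-04, -3.93684626e+01, -3.70174277e+01, -1.76759359e-04,
        7.21246353e-03,  1.60453261e-06]), 'tool_pos': array([0.26521192, 0.56527565, 0.23010305]), 'tool_rot': array([ 0.59620501, -0.37947821,  0.5974711 ,  0.3788986 ]), 'contact_force': array([ 0.14231342, -0.2665123 , -0.48378485]), 'ft_torque': array([ 0.0489916 , -0.01217369,  0.02747313]), 'gripper_width': 1.000909928206868}
top [[360.85117725   0.         255.57597049]
 [  0.         360.85117725 189.67446513]
 [  0.           0.           1.        ]] [[-0.01605806 -0.99316874  0.11557681  0.4126793 ]
 [-0.99978625  0.01745457  0.01108105  0.06349947]
 [-0.0130227  -0.11537416 -0.99323674  1.11696327]
 [ 0.          0.          0.          1.        ]]
side [[389.73229485   0.         248.55350929]
 [  0.         389.73229485 191.14341139]
 [  0.           0.           1.        ]] [[ 6.86676400e-01 -5.27140343e-01  5.00598223e-01  6.48750840e-03]
 [-7.26962726e-01 -4.97125101e-01  4.73700146e-01 -4.43509095e-01]
 [-8.46515237e-04 -6.89194960e-01 -7.24575455e-01  7.99752252e-01]
 [ 0.00000000e+00  0.00000000e+00  0.00000000e+00  1.00000000e+00]]
```

View pics/top0.png

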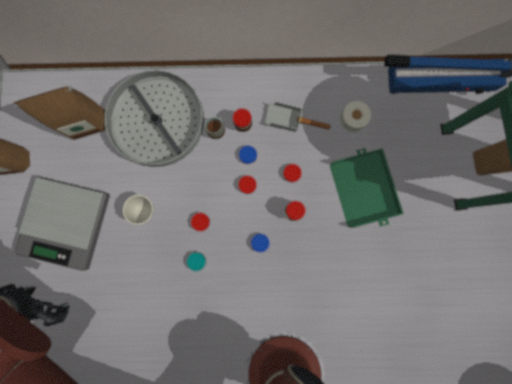

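View pics/side0.png

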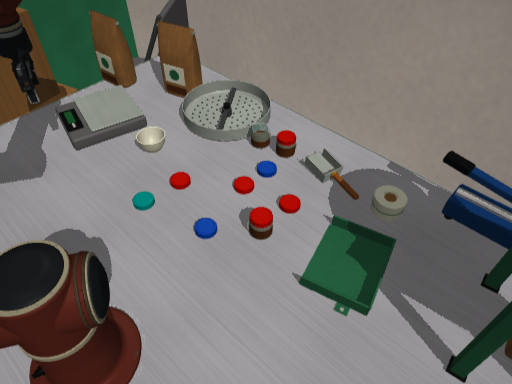

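The top view shows the loose red caps at (200,221), (247,184) and (292,172). The jar is at (295,210) and the tray at about (366,188), with its open front facing left in the image. The blue and turquoise decoys are at (248,154), (260,242) and (196,260).

```bash
cat > h.py <<'E'
from plant import manip, viewer
import cv2,numpy as np
def ray(f,u,v,z):
    d=f["pose"][:3,:3]@np.linalg.inv(f["K"])@np.array([u,v,1.]); o=f["pose"][:3,3]
    return o+d*(z-o[2])/d[2]
def blobs(f,lo,hi,z,amin=40):
    h=cv2.cvtColor(f["pixels"],cv2.COLOR_BGR2HSV)
    m=np.zeros(h.shape[:2],np.uint8)
    for l,u in zip(lo,hi): m|=cv2.inRange(h,np.array(l),np.array(u))
    n,L,s,c=cv2.connectedComponentsWithStats(m)
    return [(c[i].round(1),int(s[i,4]),ray(f,*c[i],z).round(4)) for i in range(1,n) if s[i,4]>=amin],m
RED=([(0,180,110),(172,180,110)],[(6,255,255),(180,255,255)])
BLUE=([(100,150,60)],[(125,255,255)]); TEAL=([(82,150,60)],[(97,255,255)]); GREEN=([(60,80,30)],[(82,255,255)])
E
cat > m.py <<'E'
from h import *
for n in ["top","side"]:
    f=dict(np.load(f"pics/{n}0.npz"))
    for nm,c,z in [("red18",RED,.018),("blue",BLUE,.018),("teal",TEAL,.018)]:
        for b in blobs(f,*c,z)[0]: print(n,nm,*b)
    for b in blobs(f,*RED,.066)[0]: print(n,"red66",*b)
    bl,m=blobs(f,*GREEN,0); 
    cs,_=cv2.findContours(m,cv2.RETR_EXTERNAL,cv2.CHAIN_APPROX_SIMPLE)
    for c in cs:
        if cv2.contourArea(c)>600: print(n,"green",cv2.approxPolyDP(c,4,True)[:,0].tolist())
f=dict(np.load("pics/top0.npz"))
for nm,u,v,z in [("bowl",137,209,.055),("jarback",242,118,.066),("jaropen",215,128,.062),("roll",357,115,.05),("scoop end",330,126,.01),("scoop head",265,113,.02)]:
    print(nm,ray(f,u,v,z).round(3))
cv2.imwrite("pics/traytop.png",cv2.resize(f["pixels"][130:250,310:430],None,fx=5,fy=5,interpolation=cv2.INTER_CUBIC))
E
python3 m.py
```

```text
top red18 [241.6 117.8] 224 [0.7684 0.1161 0.018 ]
top red18 [291.8 172.6] 201 [ 0.5916 -0.0366  0.018 ]
top red18 [246.9 184.3] 198 [0.5576 0.1022 0.018 ]
top red18 [294.9 210.3] 232 [ 0.4754 -0.0428  0.018 ]
top red18 [199.7 221.5] 212 [0.4461 0.2472 0.018 ]
top blue [460.   63.1] 814 [ 0.9332 -0.5792  0.018 ]
top blue [450.8  81.4] 937 [ 0.8733 -0.5453  0.018 ]
top blue [247.4 154.3] 211 [0.6515 0.0993 0.018 ]
top blue [259.7 242.5] 216 [0.38  0.066 0.018]
top teal [195.7 261.1] 232 [0.3277 0.2591 0.018 ]
top red66 [241.6 117.8] 224 [0.7528 0.1138 0.066 ]
top red66 [291.8 172.6] 201 [ 0.5838 -0.0322  0.066 ]
top red66 [246.9 184.3] 198 [0.5512 0.1005 0.066 ]
top red66 [294.9 210.3] 232 [ 0.4726 -0.0381  0.066 ]
top red66 [199.7 221.5] 212 [0.4446 0.2391 0.066 ]
top green [[381, 150], [358, 151], [357, 157], [331, 165], [349, 225], [376, 219], [381, 224], [401, 212]]
top green [[511, 83], [443, 130], [449, 132], [480, 112], [501, 106], [511, 156]]
side red18 [286.7 137.3] 207 [0.8019 0.1416 0.018 ]
side red18 [179.8 180.1] 272 [0.4439 0.2395 0.018 ]
side red18 [243.8 184.6] 268 [0.
[... 495 characters left out ...]

side red66 [179.8 180.1] 272 [0.417  0.1976 0.066 ]
side red66 [243.8 184.6] 268 [0.5222 0.0618 0.066 ]
side red66 [289.7 203.1] 292 [ 0.5545 -0.0681  0.066 ]
side red66 [261.2 216.8] 370 [ 0.4717 -0.0458  0.066 ]
side green [[511, 302], [455, 357], [450, 370], [463, 378], [511, 336]]
side green [[334, 215], [299, 282], [336, 300], [334, 309], [346, 315], [350, 307], [366, 314], [395, 239]]
side green [[18, 5], [28, 10], [56, 81], [80, 89], [103, 79], [92, 44], [90, 8], [119, 22], [132, 56], [137, 56], [125, 0], [22, 0]]
bowl [0.485 0.427 0.055]
jarback [0.752 0.113 0.066]
jaropen [0.724 0.194 0.062]
roll [ 0.76  -0.236  0.05 ]
scoop end [ 0.739 -0.161  0.01 ]
scoop head [0.782 0.042 0.02 ]
```

View pics/traytop.png

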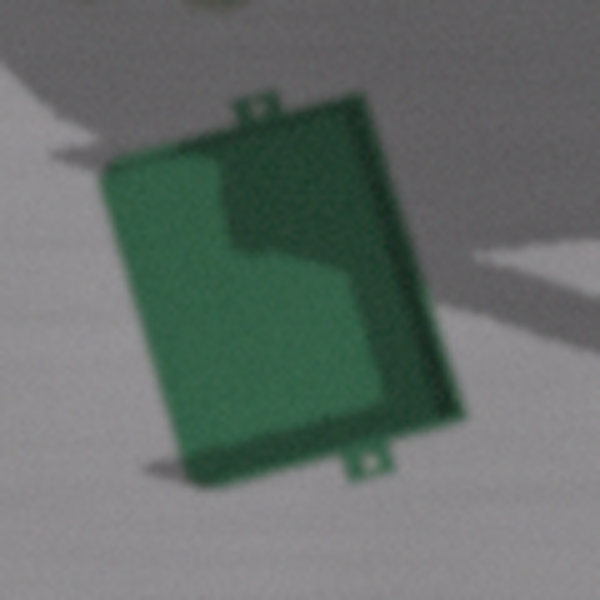

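```bash
python3 - <<'E'
from h import *
t=dict(np.load("pics/top0.npz")); s=dict(np.load("pics/side0.npz"))
c=lambda u,v:(310+u/5-.4,130+v/5-.4)
p=lambda *a:ray(t,*a)
A=p(*c(367,95),.035);B=p(*c(467,415),.035)
F1=p(*c(103,172),0.0);F2=p(*c(190,462),0.0)
for n,x in zip("back1 back2 front1 front2".split(),(A,B,F1,F2)):print(n,x.round(4))
print(np.linalg.norm(A-B),np.linalg.norm((F1-F2)[:2]))
print("F top35",p(*c(103,165),.035).round(4),p(*c(198,485),.035).round(4))
# side view
for q,z in [((334,215),.035),((395,239),.035),((366,314),.035),((299,282),.035)]:print("side",q,ray(s,*q,z).round(4), ray(s,*q,0).round(4))
cv2.imwrite("pics/trayside.png",cv2.resize(s["pixels"][200:330,285:415],None,fx=4.5,fy=4.5,interpolation=cv2.INTER_CUBIC))
E
```

```text
back1 [ 0.6577 -0.3144  0.035 ]
back2 [ 0.4621 -0.3627  0.035 ]
front1 [ 0.6195 -0.1592  0.    ]
front2 [ 0.4377 -0.2053  0.    ]
0.20146473025501177 0.18763923261661714
F top35 [ 0.6174 -0.1524  0.035 ] [ 0.4232 -0.201   0.035 ]
side (334, 215) [ 0.6236 -0.1604  0.035 ] [ 0.6518 -0.1475  0.    ]
side (395, 239) [ 0.662  -0.3117  0.035 ] [ 0.692  -0.3057  0.    ]
side (366, 314) [ 0.4459 -0.364   0.035 ] [ 0.4661 -0.3604  0.    ]
side (299, 282) [ 0.4095 -0.2157  0.035 ] [ 0.428  -0.2053  0.    ]
```

View pics/trayside.png

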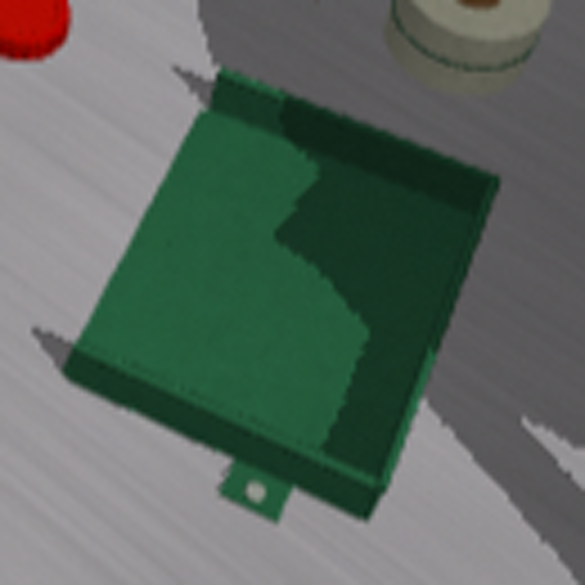

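```bash
cat >> h.py <<'E'
from scipy.spatial.transform import Rotation as R
O=np.array([.541,-.2585]); EX=np.array([.972,.236]); EX/=np.linalg.norm(EX); EY=np.array([-EX[1],EX[0]])
def tr(p): p=np.array(p)[:2]-O; return np.array([p@EX,p@EY])
def wo(q): return O+q[0]*EX+q[1]*EY
def rep(goal_tray=None,push=None,z=None):
    """remaining move in tool axes (cm), and twist about tool x (deg) to align +-tool y to push dir (tray frame)"""
    s=manip.state(); q=s["tool_rot"]; r=R.from_quat([q[1],q[2],q[3],q[0]]); M=r.as_matrix(); p=s["tool_pos"]
    print("t",round(s["time"],2),"tcp",p.round(4),"tray",tr(p).round(4),"F",s["contact_force"].round(1),"w",round(s["gripper_width"],2))
    print("ty tray-dir",(M[:2,1]@np.c_[EX,EY]).round(3),"tx",M[:,0].round(3),"j",s["joint_pos"].round(2))
    if push is not None:
        d=np.array(push,float); d/=np.linalg.norm(d); w=d[0]*EX+d[1]*EY; v=M.T@np.r_[w,0]
        for sg in (1,-1): print(" twist x deg (push along %+d y):"%sg, round(np.degrees(np.arctan2(sg*v[2],sg*v[1])),1))
    if goal_tray is not None:
        g=np.r_[wo(goal_tray),p[2] if z is None else z]-p; print(" move cm (now axes)",(M.T@g*100).round(2))
E
python3 - <<'E'
from h import *
for n,p in dict(C=(.5916,-.0366),B=(.557,.1015),A=(.446,.246),jar=(.4726,-.038),blue1=(.651,.099),blue2=(.38,.066),teal=(.3277,.259)).items(): print(n,tr(p).round(4))
rep((.123,.247),(-.13,-.248),.10)
E
```

```text
C [0.1015 0.2037]
B [0.1005 0.3461]
A [0.0267 0.5127]
jar [-0.0144  0.2304]
blue1 [0.1912 0.3215]
blue2 [-0.0799  0.3533]
teal [-0.0852  0.5532]
t 0.1 tcp [0.2652 0.5653 0.2302] tray [-0.0736  0.8656] F [-0.7 -0.9  0.6] w 1.0
ty tray-dir [-0.779  0.626] tx [-0.001 -0.002 -1.   ] j [ 1.01  0.05  1.61 -0.    1.48 -0.12]
 twist x deg (push along +1 y): -101.1
 twist x deg (push along -1 y): 78.9
 move cm (now axes) [ 13.07 -54.08 -35.88]
```

```bash
python3 -m inch '[{"fingers":0,"delta_pos":[0,0,0],"twist":[10,0,0]},{"fingers":0,"delta_pos":[0,0,0],"twist":[10,0,0]},{"fingers":0,"delta_pos":[0,0,0],"twist":[10,0,0]},{"fingers":0,"delta_pos":[0,0,0],"twist":[10,0,0]},{"fingers":0,"delta_pos":[0,0,0],"twist":[10,0,0]}]'
python3 -m inch '[{"fingers":0,"delta_pos":[0,0,0],"twist":[10,0,0]},{"fingers":0,"delta_pos":[0,0,0],"twist":[10,0,0]},{"fingers":0,"delta_pos":[0,0,0],"twist":[9,0,0]}]'
python3 -c "
from h import *
rep((.127,.252),(-.13,-.248),.10)"
```

```text
time: 0.72
tool_pos: [0.2653, 0.5655, 0.2305]
tool_rot: [0.701, -0.09, 0.702, 0.089]
contact_force: [-0.6, 0.1, -0.4]
gripper_width: 0.502
time: 1.1
tool_pos: [0.2653, 0.5655, 0.2305]
tool_rot: [0.701, 0.088, 0.702, -0.089]
contact_force: [0.4, 0.0, 0.2]
gripper_width: 0.499
t 1.1 tcp [0.2653 0.5655 0.2305] tray [-0.0735  0.8657] F [0.4 0.  0.2] w 0.5
ty tray-dir [0.471 0.882] tx [-0.001 -0.001 -1.   ] j [ 1.01  0.05  1.61 -0.    1.48  1.27]
 twist x deg (push along +1 y): 179.6
 twist x deg (push along -1 y): -0.4
 move cm (now axes) [ 13.09 -44.69  46.59]
```

```bash
python3 -m inch '[{"fingers":0,"delta_pos":[0,-4.06,4.23],"twist":[0,0,0]},{"fingers":0,"delta_pos":[0,-4.06,4.23],"twist":[0,0,0]},{"fingers":0,"delta_pos":[0,-4.06,4.23],"twist":[0,0,0]},{"fingers":0,"delta_pos":[0,-4.06,4.23],"twist":[0,0,0]},{"fingers":0,"delta_pos":[0,-4.06,4.23],"twist":[0,0,0]}]'
python3 -m inch '[{"fingers":0,"delta_pos":[0,-4.06,4.23],"twist":[0,0,0]},{"fingers":0,"delta_pos":[0,-4.06,4.23],"twist":[0,0,0]},{"fingers":0,"delta_pos":[0,-4.06,4.23],"twist":[0,0,0]},{"fingers":0,"delta_pos":[0,-4.06,4.23],"twist":[0,0,0]},{"fingers":0,"delta_pos":[0,-4.06,4.23],"twist":[0,0,0]}]'
python3 -m inch '[{"fingers":0,"delta_pos":[2,-4.06,4.23],"twist":[0,0,0]},{"fingers":0,"delta_pos":[5,0,0],"twist":[0,0,0]},{"fingers":0,"delta_pos":[5,0,0],"twist":[0,0,0]},{"fingers":0,"delta_pos":[0,0,0],"twist":[0,0,0]}]'
python3 -c "
from h import *
rep((.127,.252),(-.13,-.248),.10)
f=viewer.grab_frame('wrist'); cv2.imwrite('pics/w1.png',f['pixels'])
f=viewer.grab_frame('top'); cv2.imwrite('pics/t1.png',f['pixels'])
for b in blobs(f,*RED,.018)[0]: print(b,tr(b[2]))
"
```

```text
time: 1.72
tool_pos: [0.4215, 0.3154, 0.2308]
tool_rot: [0.702, 0.087, 0.702, -0.087]
contact_force: [0.7, 0.3, 0.2]
gripper_width: 0.496
time: 2.35
tool_pos: [0.577, 0.067, 0.2309]
tool_rot: [0.702, 0.087, 0.702, -0.087]
contact_force: [0.0, 0.5, 0.2]
gripper_width: 0.501
time: 2.85
tool_pos: [0.6034, 0.0192, 0.1054]
tool_rot: [0.698, 0.087, 0.706, -0.087]
contact_force: [0.0, -0.5, -0.1]
gripper_width: 0.498
t 2.85 tcp [0.6034 0.0192 0.1054] tray [0.1261 0.2551] F [ 0.  -0.5 -0.1] w 0.5
ty tray-dir [0.467 0.884] tx [-0.012  0.001 -1.   ] j [-0.09  0.12  1.76 -0.    1.27  0.16]
 twist x deg (push along +1 y): 179.9
 twist x deg (push along -1 y): -0.1
 move cm (now axes) [ 0.54 -0.23  0.23]
(array([241.6, 118. ]), 226, array([0.7679, 0.1161, 0.018 ])) [0.30887828 0.31048829]
(array([291. , 171.2]), 155, array([ 0.5959, -0.0343,  0.018 ])) [0.1062485  0.20491683]
(array([243.9, 184. ]), 113, array([0.5587, 0.1115, 0.018 ])) [0.10449932 0.35537752]
(array([199.7, 221.5]), 211, array([0.4461, 0.2473, 0.018 ])) [0.02711949 0.51391068]
```

View pics/w1.png

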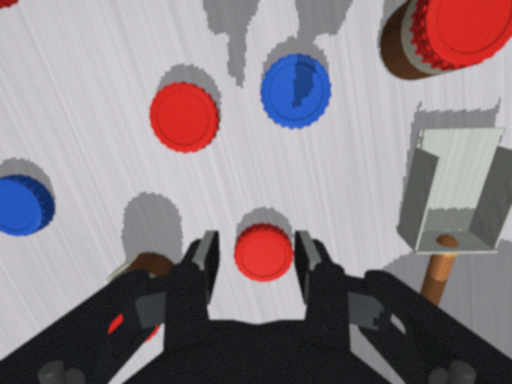

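View pics/t1.png

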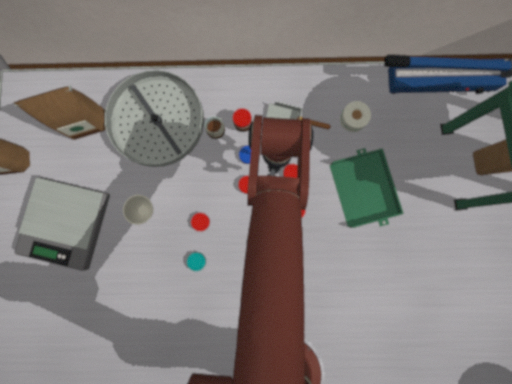

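The wrist view shows C at (263,250), midway between the fingers. The jar at (150,280) is well clear. I'll go down behind C and start pushing.

```bash
python3 -m inch '[{"fingers":0,"delta_pos":[5,0,0],"twist":[0,0,0]},{"fingers":0,"delta_pos":[3.5,0,0],"twist":[0,0,0]},{"fingers":0,"delta_pos":[1,0,0],"twist":[0,0,0]},{"fingers":0,"delta_pos":[0,0,0],"twist":[0,0,0]}]'
python3 -c "
from h import *
rep((-.025,-.017),(-.13,-.248),.004)
f=viewer.grab_frame('wrist'); cv2.imwrite('pics/w2.png',f['pixels'])
f=viewer.grab_frame('side'); cv2.imwrite('pics/s2.png',f['pixels'])
"
```

```text
time: 3.45
tool_pos: [0.6091, 0.0191, 0.0184]
tool_rot: [0.703, 0.087, 0.701, -0.087]
contact_force: [0.4, 0.3, -0.2]
gripper_width: 0.501
t 3.45 tcp [0.6091 0.0191 0.0184] tray [0.1317 0.2537] F [ 0.4  0.3 -0.2] w 0.5
ty tray-dir [0.466 0.885] tx [ 0.003 -0.    -1.   ] j [-0.09  0.23  1.79 -0.    1.11  0.16]
 twist x deg (push along +1 y): 179.9
 twist x deg (push along -1 y): -0.1
 move cm (now axes) [  1.42 -31.25  -1.26]
```

View pics/w2.png

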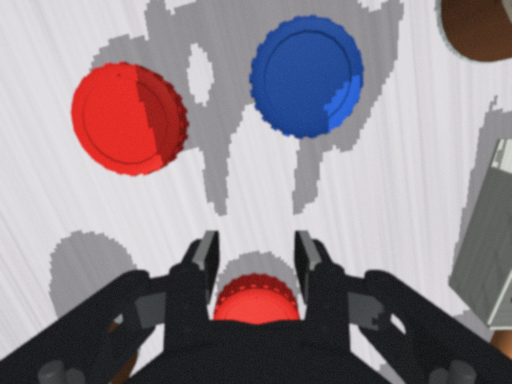

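View pics/s2.png

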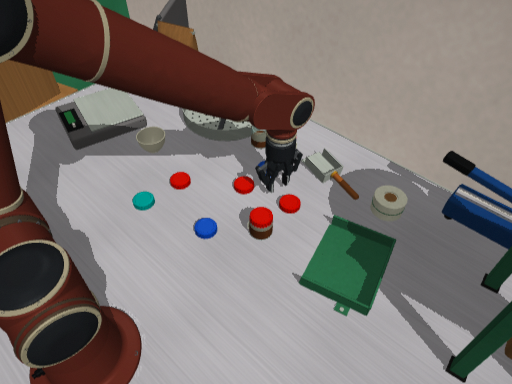

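```bash
python3 -m inch '[{"fingers":0,"delta_pos":[1.3,0,-0.2],"twist":[0,0,0]},{"fingers":0,"delta_pos":[0,0,0],"twist":[0,0,0]},{"fingers":0,"delta_pos":[0,-1.5,0],"twist":[0,0,0]},{"fingers":0,"delta_pos":[0,-1.5,0],"twist":[0,0,0]},{"fingers":0,"delta_pos":[0,-1.5,0],"twist":[0,0,0]}]'
python3 -c "
from h import *
rep((-.025,-.017),(-.13,-.248),.005)
f=viewer.grab_frame('wrist'); cv2.imwrite('pics/w3.png',f['pixels'])
f=viewer.grab_frame('side'); cv2.imwrite('pics/s3.png',f['pixels'])
for b in blobs(f,*RED,.018)[0]: print(b,tr(b[2]))
"
```

```text
time: 4.18
tool_pos: [0.5945, -0.0255, 0.0035]
tool_rot: [0.702, 0.087, 0.702, -0.087]
contact_force: [-0.6, -0.0, -0.1]
gripper_width: 0.501
t 4.17 tcp [ 0.5945 -0.0255  0.0035] tray [0.1069 0.2138] F [-0.6 -0.  -0.1] w 0.5
ty tray-dir [0.467 0.884] tx [ 0. -0. -1.] j [-0.17  0.23  1.83 -0.    1.08  0.08]
 twist x deg (push along +1 y): 179.8
 twist x deg (push along -1 y): -0.2
 move cm (now axes) [ -0.15 -26.57  -0.89]
(array([179.8, 180.2]), 271, array([0.4437, 0.2394, 0.018 ])) [0.0229233  0.50679998]
(array([243.4, 184.5]), 265, array([0.5554, 0.0957, 0.018 ])) [0.09756459 0.34080222]
(array([293.1, 208.4]), 317, array([ 0.5818, -0.0621,  0.018 ])) [0.08598737 0.18122851]
(array([261., 217.]), 379, array([ 0.5013, -0.0196,  0.018 ])) [0.01778773 0.24152204]
```

View pics/w3.png

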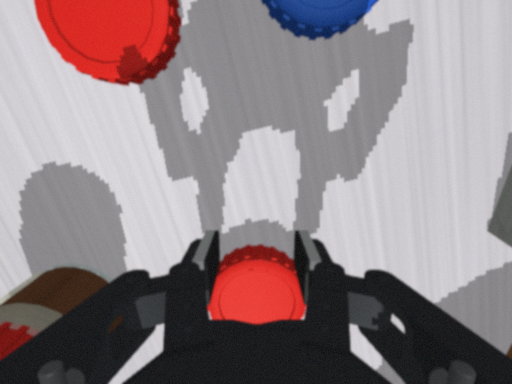

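View pics/s3.png

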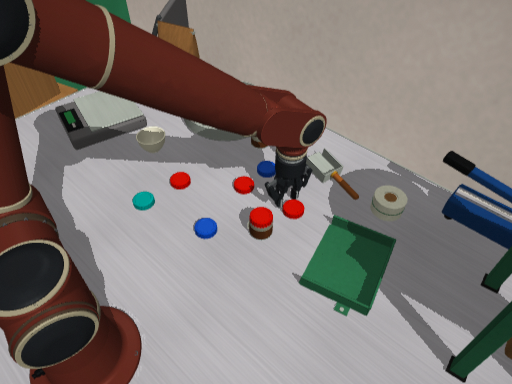

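```bash
python3 -m inch '[{"fingers":0,"delta_pos":[-0.1,-2,0],"twist":[0,0,0]},{"fingers":0,"delta_pos":[-0.1,-2,0],"twist":[0,0,0]},{"fingers":0,"delta_pos":[-0.1,-2,0],"twist":[0,0,0]},{"fingers":0,"delta_pos":[-0.1,-2,0],"twist":[0,0,0]},{"fingers":0,"delta_pos":[0,-1.5,0],"twist":[0,0,0]}]'
python3 -c "
from h import *
rep((-.025,-.017),(-.13,-.248),.0065)
f=viewer.grab_frame('wrist'); cv2.imwrite('pics/w4.png',f['pixels'])
f=viewer.grab_frame('side'); cv2.imwrite('pics/s4.png',f['pixels'])
for b in blobs(f,*RED,.018)[0]: print(b,tr(b[2]))
"
```

```text
time: 4.9
tool_pos: [0.5712, -0.1178, 0.0075]
tool_rot: [0.702, 0.087, 0.702, -0.087]
contact_force: [0.8, -0.5, -0.2]
gripper_width: 0.497
t 4.9 tcp [ 0.5712 -0.1178  0.0075] tray [0.0626 0.1296] F [ 0.8 -0.5 -0.2] w 0.5
ty tray-dir [0.467 0.884] tx [ 0. -0. -1.] j [-0.33  0.2   1.86  0.    1.09 -0.08]
 twist x deg (push along +1 y): 179.8
 twist x deg (push along -1 y): -0.2
 move cm (now axes) [  0.1  -17.06  -0.9 ]
(array([179.8, 180.1]), 272, array([0.4441, 0.2398, 0.018 ])) [0.02340638 0.50709431]
(array([243.6, 184.7]), 274, array([0.5553, 0.0948, 0.018 ])) [0.09725506 0.33995122]
(array([261. , 216.9]), 381, array([ 0.5014, -0.0197,  0.018 ])) [0.01786131 0.24140127]
(array([315.7, 232.2]), 376, array([ 0.5589, -0.1531,  0.018 ])) [0.04226306 0.09820083]
```

View pics/s4.png

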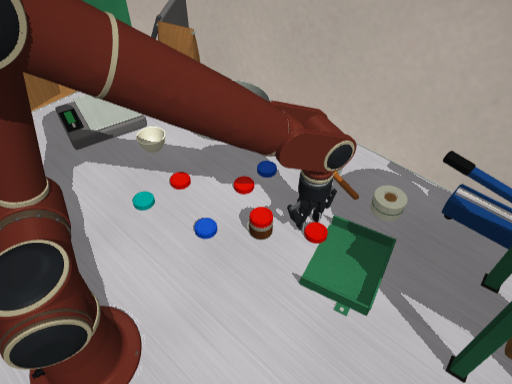

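```bash
python3 -m inch '[{"fingers":0,"delta_pos":[0,-1.5,0],"twist":[0,0,0]},{"fingers":0,"delta_pos":[0,-1.5,0],"twist":[0,0,0]},{"fingers":0,"delta_pos":[0,-1.5,0],"twist":[0,0,0]},{"fingers":0,"delta_pos":[0,-1.5,0],"twist":[0,0,0]},{"fingers":0,"delta_pos":[0,-1.5,0],"twist":[0,0,0]}]'
python3 -c "
from h import *
rep((-.025,-.017),(-.13,-.248),.0065)
f=viewer.grab_frame('wrist'); cv2.imwrite('pics/w5.png',f['pixels'])
f=viewer.grab_frame('side'); cv2.imwrite('pics/s5.png',f['pixels'])
for b in blobs(f,*RED,.018)[0]: print(b,tr(b[2]))
"
```

```text
time: 5.62
tool_pos: [0.5528, -0.19, 0.0072]
tool_rot: [0.702, 0.087, 0.702, -0.087]
contact_force: [-0.6, 0.3, -1.0]
gripper_width: 0.5
t 5.62 tcp [ 0.5528 -0.19    0.0072] tray [0.0276 0.0637] F [-0.6  0.3 -1. ] w 0.5
ty tray-dir [0.466 0.885] tx [-0. -0. -1.] j [-0.46  0.2   1.86 -0.    1.09 -0.21]
 twist x deg (push along +1 y): 179.9
 twist x deg (push along -1 y): -0.1
 move cm (now axes) [ 0.08 -9.6  -0.89]
(array([179.6, 180.2]), 263, array([0.4433, 0.2399, 0.018 ])) [0.02265256 0.50738024]
(array([243.5, 183.4]), 221, array([0.5589, 0.0988, 0.018 ])) [0.1016972  0.34298889]
(array([260.9, 217. ]), 382, array([ 0.5011, -0.0196,  0.018 ])) [0.01759338 0.24156923]
(array([335.6, 252.5]), 420, array([ 0.5422, -0.2248,  0.018 ])) [0.00911741 0.03246541]
```

View pics/s5.png

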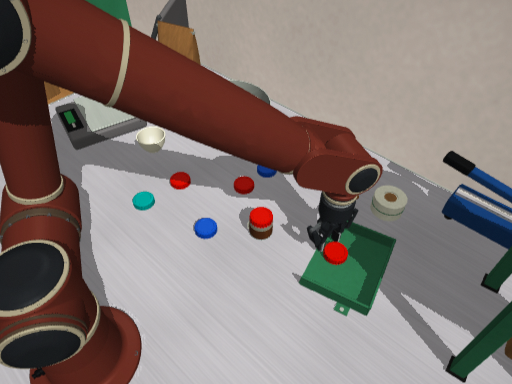

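```bash
python3 -m inch '[{"fingers":0,"delta_pos":[0,-1.7,0],"twist":[0,0,0]},{"fingers":0,"delta_pos":[0,-1.7,0],"twist":[0,0,0]},{"fingers":0,"delta_pos":[0,-1.7,0],"twist":[0,0,0]},{"fingers":0,"delta_pos":[0,-1.7,0],"twist":[0,0,0]},{"fingers":0,"delta_pos":[0,-1.5,0],"twist":[0,0,0]}]'
python3 -m inch '[{"fingers":0,"delta_pos":[0,0,0],"twist":[0,0,0]},{"fingers":0,"delta_pos":[0,2,0],"twist":[0,0,0]},{"fingers":0,"delta_pos":[-5,2,0],"twist":[0,0,0]},{"fingers":0,"delta_pos":[-6,0,0],"twist":[0,0,0]},{"fingers":0,"delta_pos":[-3,0,0],"twist":[0,0,0]}]'
python3 -c "
from h import *
rep((.110,.402),(-.0705,-.391),.12)
f=viewer.grab_frame('side'); cv2.imwrite('pics/s6.png',f['pixels'])
for b in blobs(f,*RED,.018)[0]: print(b,tr(b[2]))
"
```

```text
time: 6.35
tool_pos: [0.5325, -0.2707, 0.0073]
tool_rot: [0.702, 0.087, 0.702, -0.087]
contact_force: [0.1, -0.4, 0.1]
gripper_width: 0.505
time: 6.98
tool_pos: [0.5446, -0.2291, 0.1514]
tool_rot: [0.704, 0.086, 0.7, -0.087]
contact_force: [0.5, 0.0, -0.7]
gripper_width: 0.5
t 6.97 tcp [ 0.5446 -0.2291  0.1514] tray [0.0104 0.0277] F [ 0.5  0.  -0.7] w 0.5
ty tray-dir [0.464 0.886] tx [ 0.005 -0.002 -1.   ] j [-0.52  0.03  1.77  0.    1.33 -0.28]
 twist x deg (push along +1 y): 162.6
 twist x deg (push along -1 y): -17.4
 move cm (now axes) [ 3.07 37.78 -8.56]
(array([286. , 138.1]), 207, array([0.7975, 0.1409, 0.018 ])) [0.34349397 0.32760418]
(array([179.8, 180.1]), 269, array([0.4438, 0.2395, 0.018 ])) [0.02304407 0.50687356]
(array([243.6, 184.7]), 275, array([0.5553, 0.0949, 0.018 ])) [0.09727866 0.3400484 ]
(array([260.9, 217. ]), 381, array([ 0.5011, -0.0197,  0.018 ])) [0.01756978 0.24147205]
(array([359.4, 277.8]), 486, array([ 0.5217, -0.3044,  0.018 ])) [-0.0295849  -0.04005039]
```

View pics/s6.png

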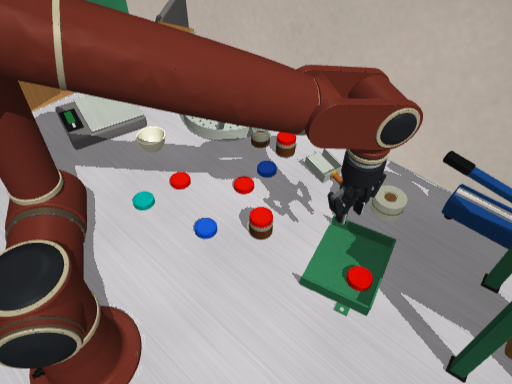

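```bash
python3 -m inch '[{"fingers":0,"delta_pos":[0,5.4,-1.2],"twist":[0,0,0]},{"fingers":0,"delta_pos":[0,5.4,-1.2],"twist":[0,0,0]},{"fingers":0,"delta_pos":[0,5.4,-1.2],"twist":[0,0,0]},{"fingers":0,"delta_pos":[0,5.4,-1.2],"twist":[0,0,0]},{"fingers":0,"delta_pos":[0,5.4,-1.2],"twist":[0,0,0]}]'
python3 -m inch '[{"fingers":0,"delta_pos":[0,5.4,-1.2],"twist":[0,0,0]},{"fingers":0,"delta_pos":[0,5.4,-1.2],"twist":[0,0,0]},{"fingers":0,"delta_pos":[0,0,0],"twist":[-9,0,0]},{"fingers":0,"delta_pos":[0,0,0],"twist":[-9,0,0]},{"fingers":0,"delta_pos":[0,0,0],"twist":[0,0,0]}]'
python3 -c "
from h import *
rep((.110,.402),(-.0605,-.376),.12)
f=viewer.grab_frame('wrist'); cv2.imwrite('pics/w7.png',f['pixels'])
"
```

```text
time: 7.65
tool_pos: [0.5494, 0.0493, 0.1467]
tool_rot: [0.702, 0.087, 0.702, -0.086]
contact_force: [0.4, 0.9, -0.2]
gripper_width: 0.499
time: 8.28
tool_pos: [0.5524, 0.1579, 0.1465]
tool_rot: [0.706, -0.024, 0.707, 0.024]
contact_force: [0.0, 0.2, -0.0]
gripper_width: 0.499
t 8.28 tcp [0.5524 0.1579 0.1465] tray [0.1094 0.402 ] F [ 0.   0.2 -0. ] w 0.5
ty tray-dir [0.17  0.985] tx [-0.001  0.    -1.   ] j [0.15 0.   1.81 0.   1.33 0.08]
 twist x deg (push along +1 y): 179.4
 twist x deg (push along -1 y): -0.6
 move cm (now axes) [2.65 0.01 0.07]
```

View pics/w7.png

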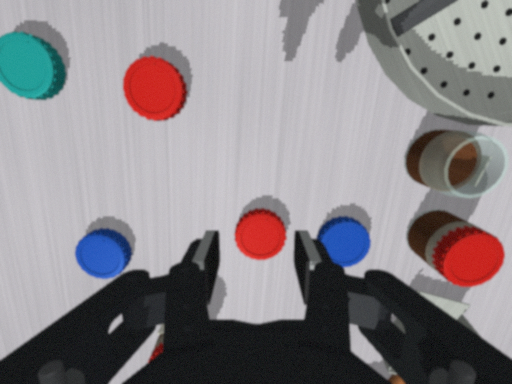

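B sits at (260,234), centred between the fingers. Nothing is under the fingertips, so I'll go down.

```bash
python3 -m inch '[{"fingers":0,"delta_pos":[4.5,0,0],"twist":[0,0,0]},{"fingers":0,"delta_pos":[4.5,0,0],"twist":[0,0,0]},{"fingers":0,"delta_pos":[3,0,0],"twist":[0,0,0]},{"fingers":0,"delta_pos":[1,0,0],"twist":[0,0,0]},{"fingers":0,"delta_pos":[0,0,0],"twist":[0,0,0]}]'
python3 -c "
from h import *
rep((.05,.001),(-.0605,-.376),.006)
f=viewer.grab_frame('wrist'); cv2.imwrite('pics/w8.png',f['pixels'])
"
```

```text
time: 8.95
tool_pos: [0.5533, 0.1565, 0.0172]
tool_rot: [0.706, -0.023, 0.707, 0.023]
contact_force: [1.2, 0.4, -0.1]
gripper_width: 0.499
t 8.95 tcp [0.5533 0.1565 0.0172] tray [0.1099 0.4004] F [ 1.2  0.4 -0.1] w 0.5
ty tray-dir [0.171 0.985] tx [-0.001 -0.    -1.   ] j [0.15 0.17 1.88 0.   1.1  0.08]
 twist x deg (push along +1 y): 179.3
 twist x deg (push along -1 y): -0.7
 move cm (now axes) [  1.12 -40.38   0.92]
```

View pics/w8.png

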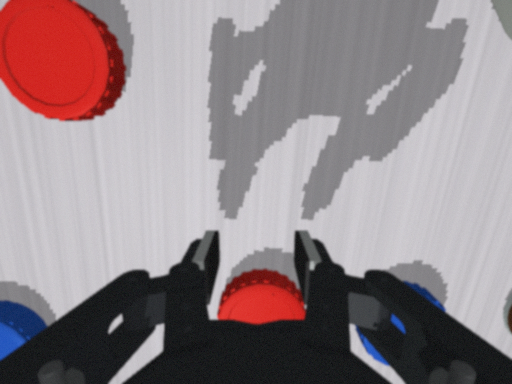

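```bash
python3 -m inch '[{"fingers":0,"delta_pos":[1.0,0,0],"twist":[0,0,0]},{"fingers":0,"delta_pos":[0,-1.5,0.1],"twist":[0,0,0]},{"fingers":0,"delta_pos":[0,-1.8,0],"twist":[0,0,0]},{"fingers":0,"delta_pos":[0,-1.8,0],"twist":[0,0,0]},{"fingers":0,"delta_pos":[0,-1.8,0],"twist":[0,0,0]}]'
python3 -m inch '[{"fingers":0,"delta_pos":[0,-1.8,0],"twist":[0,0,0]},{"fingers":0,"delta_pos":[0,-1.8,0],"twist":[0,0,0]},{"fingers":0,"delta_pos":[0,-1.8,0],"twist":[0,0,0]},{"fingers":0,"delta_pos":[0,-1.8,0],"twist":[0,0,0]},{"fingers":0,"delta_pos":[0,-1.8,0],"twist":[0,0,0]}]'
python3 -c "
from h import *
rep((.05,.001),(-.0605,-.376),.006)
f=viewer.grab_frame('wrist'); cv2.imwrite('pics/w9.png',f['pixels'])
f=viewer.grab_frame('side'); cv2.imwrite('pics/s9.png',f['pixels'])
for b in blobs(f,*RED,.018)[0]: print(b,tr(b[2]))
"
```

```text
time: 9.62
tool_pos: [0.5594, 0.086, 0.0075]
tool_rot: [0.707, -0.024, 0.707, 0.024]
contact_force: [0.2, -0.3, 0.2]
gripper_width: 0.498
time: 10.25
tool_pos: [0.5653, -0.0034, 0.0073]
tool_rot: [0.707, -0.024, 0.707, 0.024]
contact_force: [0.0, -0.1, 0.4]
gripper_width: 0.503
t 10.25 tcp [ 0.5653 -0.0034  0.0073] tray [0.0838 0.2422] F [ 0.  -0.1  0.4] w 0.5
ty tray-dir [0.17  0.985] tx [-0.  0. -1.] j [-0.14  0.16  1.9   0.    1.08 -0.2 ]
 twist x deg (push along +1 y): 179.4
 twist x deg (push along -1 y): -0.6
 move cm (now axes) [  0.13 -24.34   0.77]
(array([179.8, 180.2]), 270, array([0.4437, 0.2393, 0.018 ])) [0.0228997  0.50670281]
(array([282.5, 208.3]), 322, array([ 0.5628, -0.0412,  0.018 ])) [0.07245501 0.20602136]
(array([261. , 216.9]), 383, array([ 0.5017, -0.0195,  0.018 ])) [0.01820003 0.24152484]
(array([359.6, 277.6]), 473, array([ 0.5224, -0.3043,  0.018 ])) [-0.02888107 -0.04011837]
```

View pics/w9.png

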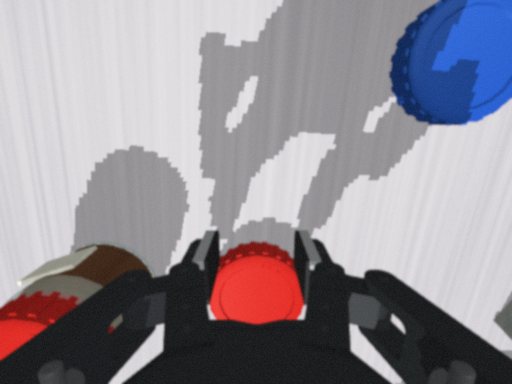

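View pics/s9.png

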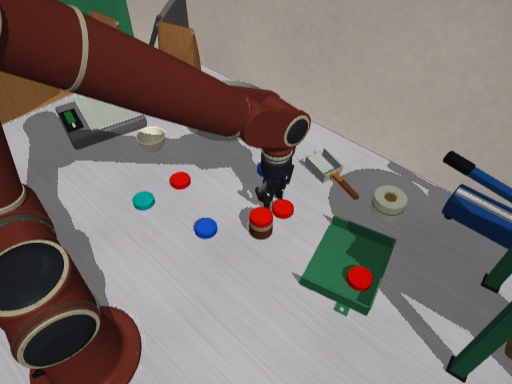

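```bash
python3 -m inch '[{"fingers":0,"delta_pos":[0,-1.8,0.05],"twist":[0,0,0]},{"fingers":0,"delta_pos":[0,-1.8,0.05],"twist":[0,0,0]},{"fingers":0,"delta_pos":[0,-1.8,0.05],"twist":[0,0,0]},{"fingers":0,"delta_pos":[0,-1.8,0.05],"twist":[0,0,0]},{"fingers":0,"delta_pos":[0,-1.8,0.05],"twist":[0,0,0]}]'
python3 -m inch '[{"fingers":0,"delta_pos":[0,-1.6,0.05],"twist":[0,0,0]},{"fingers":0,"delta_pos":[0,-1.6,0.05],"twist":[0,0,0]},{"fingers":0,"delta_pos":[0,-1.6,0.05],"twist":[0,0,0]},{"fingers":0,"delta_pos":[0,-1.6,0.05],"twist":[0,0,0]}]'
python3 -c "
from h import *
rep((.05,.001),(-.0605,-.376),.006)
f=viewer.grab_frame('side'); cv2.imwrite('pics/s10.png',f['pixels'])
for b in blobs(f,*RED,.018)[0]: print(b,tr(b[2]))
"
```

```text
time: 10.98
tool_pos: [0.5739, -0.0932, 0.0073]
tool_rot: [0.707, -0.024, 0.707, 0.024]
contact_force: [0.1, 0.5, -0.3]
gripper_width: 0.498
time: 11.48
tool_pos: [0.5802, -0.1565, 0.0073]
tool_rot: [0.707, -0.024, 0.707, 0.024]
contact_force: [0.5, 0.7, -0.5]
gripper_width: 0.503
t 11.47 tcp [ 0.5802 -0.1565  0.0073] tray [0.0622 0.0899] F [ 0.5  0.7 -0.5] w 0.5
ty tray-dir [0.17  0.985] tx [ 0.  0. -1.] j [-0.39  0.23  1.81  0.    1.09 -0.45]
 twist x deg (push along +1 y): 179.4
 twist x deg (push along -1 y): -0.6
 move cm (now axes) [ 0.13 -8.96  0.31]
(array([179.8, 180.1]), 271, array([0.4439, 0.2396, 0.018 ])) [0.02316484 0.50694715]
(array([260.9, 217. ]), 380, array([ 0.5012, -0.0197,  0.018 ])) [0.01766696 0.24144846]
(array([332.9, 235.5]), 382, array([ 0.58  , -0.1907,  0.018 ])) [0.05389587 0.056684  ]
(array([359.5, 277.7]), 479, array([ 0.5221, -0.3043,  0.018 ])) [-0.0291726  -0.04004759]
```

View pics/s10.png

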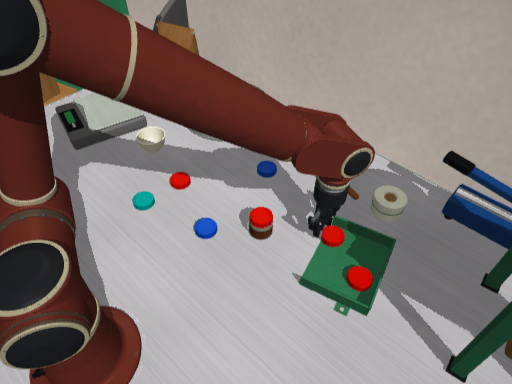

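```bash
python3 -m inch '[{"fingers":0,"delta_pos":[0,-0.3,-0.4],"twist":[0,0,0]},{"fingers":0,"delta_pos":[0,-0.5,-0.4],"twist":[0,0,0]},{"fingers":0,"delta_pos":[0,-1.6,0],"twist":[0,0,0]},{"fingers":0,"delta_pos":[0,-1.6,0],"twist":[0,0,0]},{"fingers":0,"delta_pos":[0,-1.6,0],"twist":[0,0,0]}]'
python3 -c "
from h import *
rep((.05,.001),(-.0605,-.376),.006)
f=viewer.grab_frame('side'); cv2.imwrite('pics/s11.png',f['pixels'])
for b in blobs(f,*RED,.018)[0]: print(b,tr(b[2]))
"
```

```text
time: 12.15
tool_pos: [0.576, -0.2133, 0.0074]
tool_rot: [0.707, -0.024, 0.707, 0.024]
contact_force: [0.6, -0.5, -0.5]
gripper_width: 0.501
t 12.15 tcp [ 0.576  -0.2133  0.0074] tray [0.0447 0.0356] F [ 0.6 -0.5 -0.5] w 0.5
ty tray-dir [0.17  0.985] tx [ 0. -0. -1.] j [-0.48  0.26  1.78 -0.    1.1  -0.54]
 twist x deg (push along +1 y): 179.3
 twist x deg (push along -1 y): -0.7
 move cm (now axes) [ 0.14 -3.32  1.11]
(array([179.8, 180.2]), 268, array([0.4436, 0.2394, 0.018 ])) [0.02282612 0.50682358]
(array([260.9, 217. ]), 381, array([ 0.5011, -0.0197,  0.018 ])) [0.01756978 0.24147205]
(array([350.9, 249.3]), 393, array([ 0.5752, -0.2464,  0.018 ])) [0.03608934 0.00368911]
(array([359.5, 277.7]), 481, array([ 0.5221, -0.3043,  0.018 ])) [-0.0291726  -0.04004759]
```

View pics/s11.png

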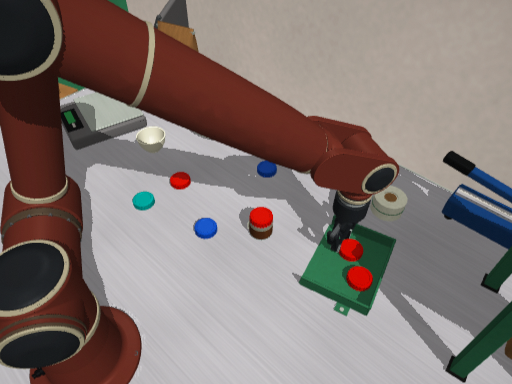

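```bash
python3 -m inch '[{"fingers":0,"delta_pos":[0,-1.0,0.4],"twist":[0,0,0]},{"fingers":0,"delta_pos":[0,-1.2,0.4],"twist":[0,0,0]},{"fingers":0,"delta_pos":[0,-1.2,0.3],"twist":[0,0,0]},{"fingers":0,"delta_pos":[0,-0.8,0],"twist":[0,0,0]},{"fingers":0,"delta_pos":[0,0,0],"twist":[0,0,0]}]'
python3 -m inch '[{"fingers":0,"delta_pos":[0,1,0],"twist":[0,0,0]},{"fingers":0,"delta_pos":[0,2,0],"twist":[0,0,0]},{"fingers":0,"delta_pos":[-5,1,0],"twist":[0,0,0]},{"fingers":0,"delta_pos":[-6,0,0],"twist":[0,0,0]},{"fingers":0,"delta_pos":[-3,0,0],"twist":[0,0,0]}]'
python3 -c "
from h import *
rep((.0095,.568),(.053,-.213),.15)
f=viewer.grab_frame('side'); cv2.imwrite('pics/s12.png',f['pixels'])
for b in blobs(f,*RED,.018)[0]: print(b,tr(b[2]))
"
```

```text
time: 12.82
tool_pos: [0.5897, -0.2537, 0.0073]
tool_rot: [0.707, -0.024, 0.707, 0.024]
contact_force: [0.5, 0.1, 0.1]
gripper_width: 0.501
time: 13.45
tool_pos: [0.5884, -0.2118, 0.1516]
tool_rot: [0.708, -0.025, 0.705, 0.024]
contact_force: [0.6, -0.3, -0.1]
gripper_width: 0.5
t 13.45 tcp [ 0.5884 -0.2118  0.1516] tray [0.0571 0.0342] F [ 0.6 -0.3 -0.1] w 0.5
ty tray-dir [0.168 0.986] tx [ 0.005 -0.002 -1.   ] j [-0.46  0.11  1.69  0.    1.34 -0.53]
 twist x deg (push along +1 y): 156.3
 twist x deg (push along -1 y): -23.7
 move cm (now axes) [-3.000e-02  5.182e+01 -1.367e+01]
(array([286.8, 137.2]), 201, array([0.8027, 0.1416, 0.018 ])) [0.34871232 0.32705752]
(array([179.8, 180.2]), 268, array([0.4438, 0.2394, 0.018 ])) [0.02302048 0.50677639]
(array([260.9, 217. ]), 381, array([ 0.5011, -0.0197,  0.018 ])) [0.01756978 0.24147205]
(array([368.9, 254.5]), 353, array([ 0.5921, -0.2862,  0.018 ])) [ 0.04312165 -0.03897465]
(array([359.5, 277.7]), 480, array([ 0.5221, -0.3043,  0.018 ])) [-0.0291726  -0.04004759]
```

View pics/s12.png

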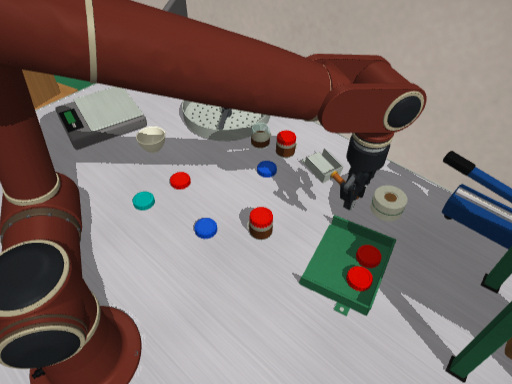

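```bash
python3 -m inch '[{"fingers":0,"delta_pos":[0,5.75,-1.5],"twist":[0,0,0]},{"fingers":0,"delta_pos":[0,5.75,-1.5],"twist":[0,0,0]},{"fingers":0,"delta_pos":[0,5.75,-1.5],"twist":[0,0,0]},{"fingers":0,"delta_pos":[0,5.75,-1.5],"twist":[0,0,0]},{"fingers":0,"delta_pos":[0,5.75,-1.5],"twist":[0,0,0]}]'
python3 -m inch '[{"fingers":0,"delta_pos":[0,5.75,-1.5],"twist":[0,0,0]},{"fingers":0,"delta_pos":[0,5.75,-1.5],"twist":[0,0,0]},{"fingers":0,"delta_pos":[0,5.75,-1.5],"twist":[0,0,0]},{"fingers":0,"delta_pos":[0,5.75,-1.5],"twist":[0,0,0]},{"fingers":0,"delta_pos":[0,0,0],"twist":[-8,0,0]}]'
python3 -m inch '[{"fingers":0,"delta_pos":[0,0,0],"twist":[-8,0,0]},{"fingers":0,"delta_pos":[0,0,0],"twist":[-8,0,0]},{"fingers":0,"delta_pos":[0,0,0],"twist":[0,0,0]}]'
python3 -c "
from h import *
rep((.0123,.568),(.058,-.223),.12)
f=viewer.grab_frame('wrist'); cv2.imwrite('pics/w13.png',f['pixels'])
"
```

```text
time: 14.12
tool_pos: [0.4908, 0.0714, 0.1466]
tool_rot: [0.707, -0.024, 0.707, 0.024]
contact_force: [1.2, 0.6, 0.5]
gripper_width: 0.502
time: 14.75
tool_pos: [0.4141, 0.2978, 0.1465]
tool_rot: [0.702, -0.077, 0.703, 0.077]
contact_force: [-0.5, -0.2, -0.2]
gripper_width: 0.501
time: 15.12
tool_pos: [0.416, 0.2945, 0.1465]
tool_rot: [0.686, -0.17, 0.687, 0.17]
contact_force: [0.5, -0.2, 0.1]
gripper_width: 0.5
t 15.12 tcp [0.416  0.2945 0.1465] tray [0.0091 0.5669] F [ 0.5 -0.2  0.1] w 0.5
ty tray-dir [-0.245  0.969] tx [-0.001 -0.    -1.   ] j [ 0.47 -0.16  1.96  0.    1.34 -0.02]
 twist x deg (push along +1 y): 179.6
 twist x deg (push along -1 y): -0.4
 move cm (now axes) [2.65 0.03 0.34]
```

View pics/w13.png

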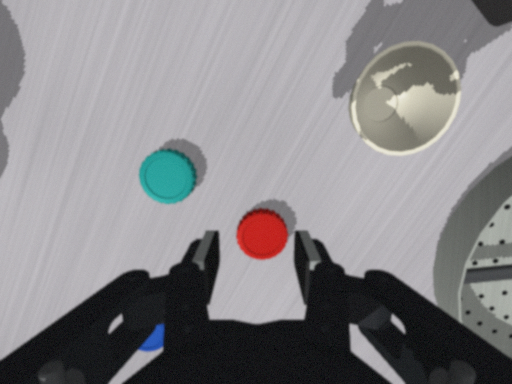

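A is at (262,234), well aligned. The turquoise cap at (167,177) and the bowl at (405,97) are both clear.

```bash
python3 -m inch '[{"fingers":0,"delta_pos":[4.5,0,0.3],"twist":[0,0,0]},{"fingers":0,"delta_pos":[4.5,0,0],"twist":[0,0,0]},{"fingers":0,"delta_pos":[3,0,0],"twist":[0,0,0]},{"fingers":0,"delta_pos":[1,0,0],"twist":[0,0,0]},{"fingers":0,"delta_pos":[0,0,0],"twist":[0,0,0]}]'
python3 -c "
from h import *
rep((.077,.321),(.058,-.223),.006)
f=viewer.grab_frame('wrist'); cv2.imwrite('pics/w14.png',f['pixels'])
"
```

```text
time: 15.8
tool_pos: [0.4198, 0.2955, 0.0172]
tool_rot: [0.686, -0.17, 0.687, 0.17]
contact_force: [-0.1, 0.4, 0.4]
gripper_width: 0.501
t 15.8 tcp [0.4198 0.2955 0.0172] tray [0.013  0.5669] F [-0.1  0.4  0.4] w 0.5
ty tray-dir [-0.245  0.97 ] tx [-0.001 -0.    -1.   ] j [ 0.47  0.03  2.02  0.    1.09 -0.02]
 twist x deg (push along +1 y): 179.6
 twist x deg (push along -1 y): -0.4
 move cm (now axes) [  1.12 -25.41   0.19]
```

View pics/w14.png

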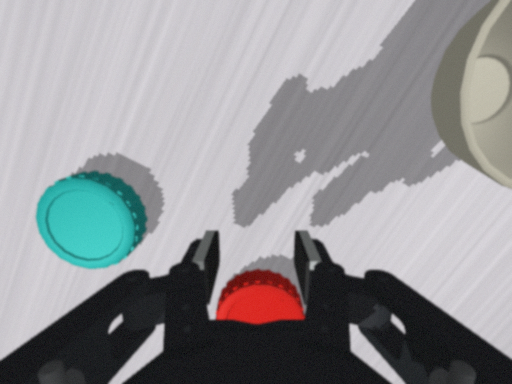

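```bash
python3 -m inch '[{"fingers":0,"delta_pos":[1.0,0,0],"twist":[0,0,0]},{"fingers":0,"delta_pos":[0,-1.5,0],"twist":[0,0,0]},{"fingers":0,"delta_pos":[0,-1.8,0],"twist":[0,0,0]},{"fingers":0,"delta_pos":[0,-1.8,0],"twist":[0,0,0]},{"fingers":0,"delta_pos":[0,-1.8,0],"twist":[0,0,0]}]'
python3 -m inch '[{"fingers":0,"delta_pos":[0,-1.8,0],"twist":[0,0,0]},{"fingers":0,"delta_pos":[0,-1.8,0],"twist":[0,0,0]},{"fingers":0,"delta_pos":[0,-1.8,0],"twist":[0,0,0]},{"fingers":0,"delta_pos":[0,-1.8,0],"twist":[0,0,0]},{"fingers":0,"delta_pos":[0,-1.8,0],"twist":[0,0,0]}]'
python3 -m inch '[{"fingers":0,"delta_pos":[0,-1.8,0],"twist":[0,0,0]},{"fingers":0,"delta_pos":[0,-1.8,0],"twist":[0,0,0]},{"fingers":0,"delta_pos":[0,-1.8,0],"twist":[0,0,0]},{"fingers":0,"delta_pos":[0,-1.5,0],"twist":[0,0,0]},{"fingers":0,"delta_pos":[0,0,0],"twist":[0,0,0]}]'
python3 -c "
from h import *
rep((.077,.321),(.058,-.223),.006)
f=viewer.grab_frame('side'); cv2.imwrite('pics/s15.png',f['pixels'])
for b in blobs(f,*RED,.018)[0]: print(b,tr(b[2]))
f=viewer.grab_frame('wrist'); cv2.imwrite('pics/w15.png',f['pixels'])
"
```

```text
time: 16.48
tool_pos: [0.4532, 0.233, 0.0076]
tool_rot: [0.687, -0.17, 0.686, 0.17]
contact_force: [0.5, -0.1, -0.0]
gripper_width: 0.502
time: 17.1
tool_pos: [0.495, 0.1538, 0.0073]
tool_rot: [0.686, -0.17, 0.686, 0.17]
contact_force: [-0.6, 0.8, 0.8]
gripper_width: 0.496
time: 17.73
tool_pos: [0.5273, 0.0929, 0.0074]
tool_rot: [0.687, -0.17, 0.686, 0.17]
contact_force: [-0.6, -0.9, 0.1]
gripper_width: 0.501
t 17.73 tcp [0.5273 0.0929 0.0074] tray [0.0696 0.3448] F [-0.6 -0.9  0.1] w 0.5
ty tray-dir [-0.244  0.97 ] tx [ 0.  0. -1.] j [ 0.04  0.09  1.97 -0.    1.07 -0.45]
 twist x deg (push along +1 y): 179.5
 twist x deg (push along -1 y): -0.5
 move cm (now axes) [ 0.14 -2.48  0.14]
(array([286.3, 137.6]), 219, array([0.8003, 0.1417, 0.018 ])) [0.34640367 0.32772096]
(array([249.2, 194.6]), 286, array([0.5382, 0.0574, 0.018 ])) [0.07181357 0.30764177]
(array([261. , 216.9]), 378, array([ 0.5014, -0.0196,  0.018 ])) [0.01788491 0.24149845]
(array([368.9, 254.3]), 325, array([ 0.5926, -0.2859,  0.018 ])) [ 0.04367832 -0.03880109]
(array([359.6, 277.6]), 469, array([ 0.5225, -0.3043,  0.018 ])) [-0.02878389 -0.04014197]
```

View pics/s15.png

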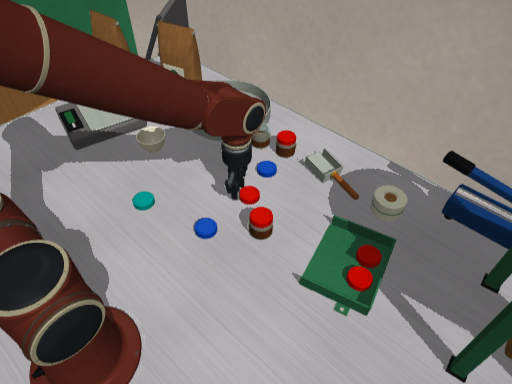

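View pics/w15.png

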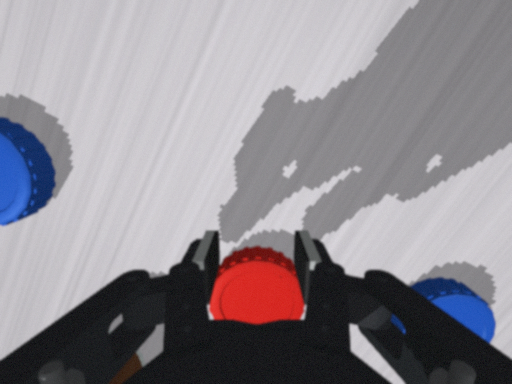

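```bash
python3 -m inch '[{"fingers":0,"delta_pos":[0,-1,0],"twist":[3,0,0]},{"fingers":0,"delta_pos":[0,-1,0],"twist":[3,0,0]},{"fingers":0,"delta_pos":[0,-1,0],"twist":[3,0,0]},{"fingers":0,"delta_pos":[0,-1.5,0],"twist":[0,0,0]},{"fingers":0,"delta_pos":[0,0,0],"twist":[0,0,0]}]'
python3 -c "
from h import *
rep((.085,.222),(.09,-.996),.006)
f=viewer.grab_frame('side'); cv2.imwrite('pics/s16.png',f['pixels'])
for b in blobs(f,*RED,.018)[0]: print(b,tr(b[2]))
f=viewer.grab_frame('wrist'); cv2.imwrite('pics/w16.png',f['pixels'])
"
```

```text
time: 18.45
tool_pos: [0.5446, 0.0513, 0.0074]
tool_rot: [0.698, -0.115, 0.698, 0.115]
contact_force: [0.1, 0.6, 0.0]
gripper_width: 0.499
t 18.45 tcp [0.5446 0.0513 0.0074] tray [0.0766 0.3002] F [0.1 0.6 0. ] w 0.5
ty tray-dir [-0.089  0.996] tx [ 0. -0. -1.] j [-0.04  0.12  1.95 -0.    1.07 -0.37]
 twist x deg (push along +1 y): 180.0
 twist x deg (push along -1 y): -0.0
 move cm (now axes) [ 0.15 -7.87  0.14]
(array([286.3, 137.5]), 218, array([0.8004, 0.1419, 0.018 ])) [0.34654804 0.32789172]
(array([262.2, 209.6]), 659, array([ 0.5224, -0.0051,  0.018 ])) [0.04171319 0.25063425]
(array([368.9, 254.3]), 326, array([ 0.5925, -0.2859,  0.018 ])) [ 0.04358114 -0.03877749]
(array([359.6, 277.6]), 470, array([ 0.5225, -0.3042,  0.018 ])) [-0.0287603  -0.04004479]
```

View pics/w16.png

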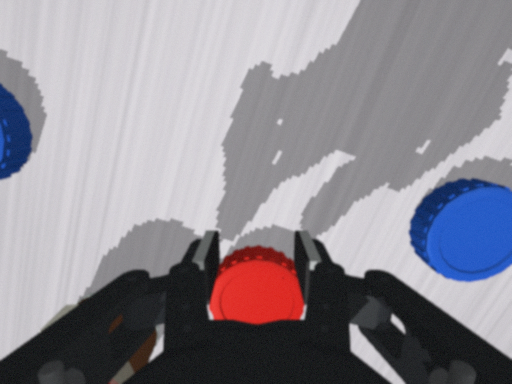

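```bash
python3 -m inch '[{"fingers":0,"delta_pos":[0,-1.6,0.15],"twist":[0,0,0]},{"fingers":0,"delta_pos":[0,-1.6,0.15],"twist":[0,0,0]},{"fingers":0,"delta_pos":[0,-1.6,0.15],"twist":[0,0,0]},{"fingers":0,"delta_pos":[0,-1.6,0],"twist":[0,0,0]},{"fingers":0,"delta_pos":[0,-1.6,0],"twist":[0,0,0]}]'
python3 -c "
from h import *
rep((.104,.235),(-.08,-.155),.006)
f=viewer.grab_frame('side'); cv2.imwrite('pics/s17.png',f['pixels'])
for b in blobs(f,*RED,.018)[0]: print(b,tr(b[2]))
f=viewer.grab_frame('wrist'); cv2.imwrite('pics/w17.png',f['pixels'])
"
```

```text
time: 19.18
tool_pos: [0.5746, -0.023, 0.0073]
tool_rot: [0.698, -0.116, 0.698, 0.116]
contact_force: [-0.5, -0.0, -0.5]
gripper_width: 0.5
t 19.18 tcp [ 0.5746 -0.023   0.0073] tray [0.0882 0.2209] F [-0.5 -0.  -0.5] w 0.5
ty tray-dir [-0.09   0.996] tx [-0.  0. -1.] j [-0.17  0.18  1.88  0.    1.08 -0.5 ]
 twist x deg (push along +1 y): -147.5
 twist x deg (push along -1 y): 32.5
 move cm (now axes) [0.13 1.26 1.7 ]
(array([291.3, 207.9]), 310, array([ 0.5798, -0.0573,  0.018 ])) [0.08517636 0.18636488]
(array([261., 217.]), 380, array([ 0.5013, -0.0197,  0.018 ])) [0.01776414 0.24142486]
(array([368.8, 254.4]), 329, array([ 0.5924, -0.2858,  0.018 ])) [ 0.04350756 -0.03865672]
(array([359.6, 277.6]), 472, array([ 0.5225, -0.3043,  0.018 ])) [-0.02878389 -0.04014197]
```

View pics/w17.png

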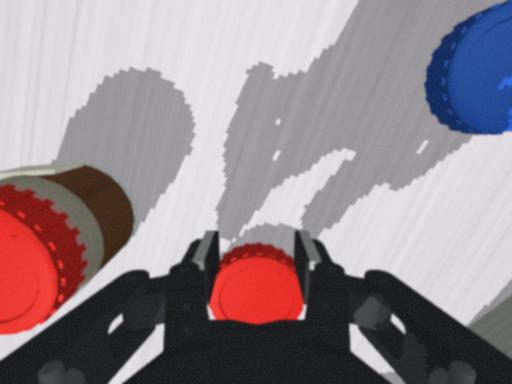

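View pics/s17.png

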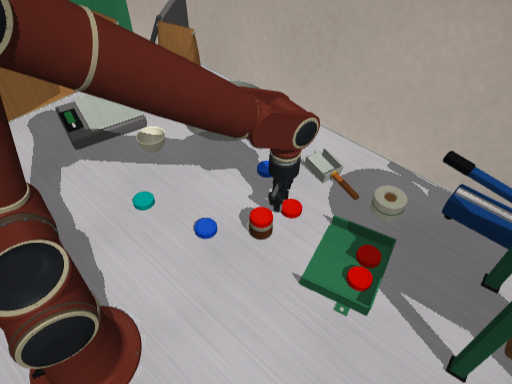

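```bash
python3 -m inch '[{"fingers":0,"delta_pos":[0,1.6,0],"twist":[0,0,0]},{"fingers":0,"delta_pos":[0,0,2.4],"twist":[0,0,0]},{"fingers":0,"delta_pos":[0,0,0],"twist":[10.5,0,0]},{"fingers":0,"delta_pos":[0,0,0],"twist":[10.5,0,0]},{"fingers":0,"delta_pos":[0,0,0],"twist":[10.5,0,0]}]'
python3 -c "
from h import *
rep((.113,.2345),(-.08,-.155),.006)
f=viewer.grab_frame('side')
for b in blobs(f,*RED,.018)[0]: print(b,tr(b[2]))
f=viewer.grab_frame('wrist'); cv2.imwrite('pics/w18.png',f['pixels'])
"
```

```text
time: 19.9
tool_pos: [0.5909, 0.0029, 0.007]
tool_rot: [0.702, 0.08, 0.703, -0.079]
contact_force: [0.6, 0.1, -0.4]
gripper_width: 0.498
t 19.9 tcp [0.5909 0.0029 0.007 ] tray [0.1102 0.2423] F [ 0.6  0.1 -0.4] w 0.5
ty tray-dir [0.447 0.895] tx [-0.001  0.001 -1.   ] j [-0.12  0.21  1.84  0.    1.09  0.1 ]
 twist x deg (push along +1 y): -179.2
 twist x deg (push along -1 y): 0.8
 move cm (now axes) [ 0.1  -0.57  0.6 ]
(array([292.1, 208.2]), 312, array([ 0.5804, -0.0595,  0.018 ])) [0.08524034 0.18408542]
(array([261., 217.]), 379, array([ 0.5013, -0.0198,  0.018 ])) [0.01774054 0.24132769]
(array([368.8, 254.4]), 328, array([ 0.5923, -0.2859,  0.018 ])) [ 0.04338679 -0.03873031]
(array([359.6, 277.6]), 471, array([ 0.5225, -0.3043,  0.018 ])) [-0.02878389 -0.04014197]
```

View pics/w18.png

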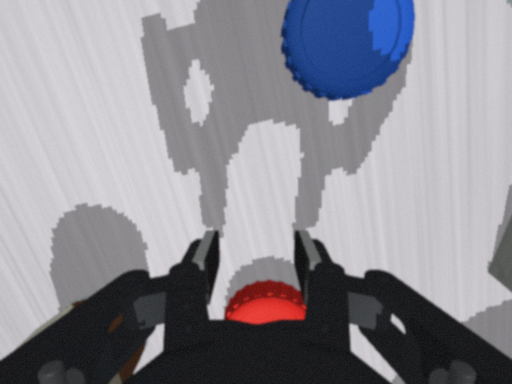

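```bash
python3 -m inch '[{"fingers":0,"delta_pos":[0,-0.5,0.5],"twist":[0,0,0]},{"fingers":0,"delta_pos":[0,-1.5,0],"twist":[0,0,0]},{"fingers":0,"delta_pos":[0,-1.7,0],"twist":[0,0,0]},{"fingers":0,"delta_pos":[0,-1.7,0],"twist":[0,0,0]},{"fingers":0,"delta_pos":[0,-1.7,0],"twist":[0,0,0]}]'
python3 -m inch '[{"fingers":0,"delta_pos":[0,-1.7,0],"twist":[0,0,0]},{"fingers":0,"delta_pos":[0,-1.7,0],"twist":[0,0,0]},{"fingers":0,"delta_pos":[0,-1.7,0],"twist":[0,0,0]}]'
python3 -c "
from h import *
rep((.0243,.0636),(-.08,-.155),.007)
f=viewer.grab_frame('side'); cv2.imwrite('pics/s19.png',f['pixels'])
for b in blobs(f,*RED,.018)[0]: print(b,tr(b[2]))
"
```

```text
time: 20.62
tool_pos: [0.5807, -0.0708, 0.0073]
tool_rot: [0.703, 0.078, 0.703, -0.078]
contact_force: [0.3, -0.8, 0.3]
gripper_width: 0.496
time: 21.0
tool_pos: [0.5697, -0.1201, 0.0073]
tool_rot: [0.703, 0.078, 0.703, -0.078]
contact_force: [-0.2, 0.5, -0.1]
gripper_width: 0.503
t 21.0 tcp [ 0.5697 -0.1201  0.0073] tray [0.0605 0.1277] F [-0.2  0.5 -0.1] w 0.5
ty tray-dir [0.443 0.897] tx [ 0.  0. -1.] j [-0.34  0.2   1.86  0.    1.08 -0.11]
 twist x deg (push along +1 y): -179.0
 twist x deg (push along -1 y): 1.0
 move cm (now axes) [ 0.03 -7.35 -0.41]
(array([261. , 216.9]), 381, array([ 0.5014, -0.0196,  0.018 ])) [0.01788491 0.24149845]
(array([315.9, 232.3]), 371, array([ 0.559 , -0.1538,  0.018 ])) [0.04219507 0.097497  ]
(array([368.9, 254.4]), 346, array([ 0.5925, -0.286 ,  0.018 ])) [ 0.04355755 -0.03887467]
(array([359.5, 277.7]), 479, array([ 0.5221, -0.3042,  0.018 ])) [-0.02914901 -0.03995041]
```

View pics/s19.png

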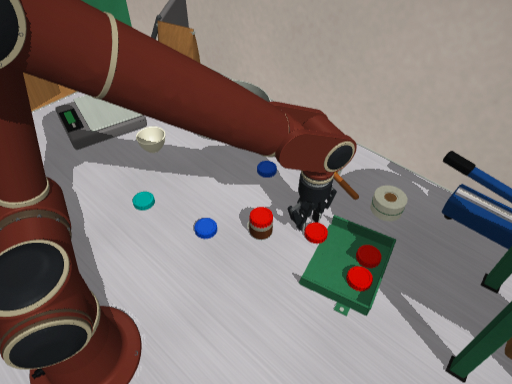

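```bash
python3 -m inch '[{"fingers":0,"delta_pos":[0,-1.7,0],"twist":[0,0,0]},{"fingers":0,"delta_pos":[0,-1.7,0],"twist":[0,0,0]},{"fingers":0,"delta_pos":[0,-1.7,0],"twist":[0,0,0]},{"fingers":0,"delta_pos":[0,-1.7,0],"twist":[0,0,0]},{"fingers":0,"delta_pos":[0,-1.1,0],"twist":[0,0,0]}]'
python3 -m inch '[{"fingers":0,"delta_pos":[0,0,0],"twist":[0,0,0]},{"fingers":0,"delta_pos":[0,2,0],"twist":[0,0,0]},{"fingers":0,"delta_pos":[-5,2,0],"twist":[0,0,0]},{"fingers":0,"delta_pos":[-6,0,0],"twist":[0,0,0]},{"fingers":0,"delta_pos":[-4,0,0],"twist":[0,0,0]}]'
python3 -m inch '[{"fingers":0,"delta_pos":[0,5.5,0],"twist":[0,0,0]},{"fingers":0,"delta_pos":[0,5.5,0],"twist":[0,0,0]},{"fingers":0,"delta_pos":[0,5.5,0],"twist":[0,0,0]},{"fingers":0,"delta_pos":[0,5.5,0],"twist":[0,0,0]},{"fingers":0,"delta_pos":[0,5.5,0],"twist":[0,0,0]}]'
python3 -c "
from h import *
rep()
for n in ['side','top']:
    f=viewer.grab_frame(n); cv2.imwrite('pics/%s20.png'%n,f['pixels'])
    for b in blobs(f,*RED,.020)[0]: print(n,b,tr(b[2]))
"
```

```text
time: 21.68
tool_pos: [0.5523, -0.1973, 0.0073]
tool_rot: [0.703, 0.078, 0.703, -0.078]
contact_force: [0.7, 0.7, 0.4]
gripper_width: 0.499
time: 22.3
tool_pos: [0.5626, -0.155, 0.1605]
tool_rot: [0.704, 0.077, 0.702, -0.077]
contact_force: [0.6, -0.2, -0.4]
gripper_width: 0.505
time: 22.92
tool_pos: [0.621, 0.1152, 0.1572]
tool_rot: [0.703, 0.077, 0.703, -0.077]
contact_force: [-0.1, -0.5, 0.7]
gripper_width: 0.498
t 22.93 tcp [0.621  0.1152 0.1572] tray [0.1659 0.3443] F [-0.1 -0.5  0.7] w 0.5
ty tray-dir [0.441 0.897] tx [-0.  0. -1.] j [0.07 0.12 1.66 0.   1.35 0.28]
side (array([286.6, 137.4]), 209, array([0.7996, 0.1403, 0.02  ])) [0.34539312 0.32652564]
side (array([261.2, 216.8]), 372, array([ 0.5007, -0.0209,  0.02  ])) [0.01689794 0.24040031]
side (array([338.1, 253.8]), 409, array([ 0.5418, -0.232 ,  0.02  ])) [0.00702991 0.02556307]
side (array([365.3, 253.7]), 144, array([ 0.5869, -0.2791,  0.02  ])) [ 0.03974366 -0.0308482 ]
side (array([359.7, 277.4]), 446, array([ 0.5219, -0.3045,  0.02  ])) [-0.02941414 -0.04019475]
top (array([372.3, 171.5]), 225, array([ 0.5903, -0.2829,  0.02  ])) [ 0.04215108 -0.03534312]
top (array([354.3, 186.9]), 251, array([ 0.5435, -0.2258,  0.02  ])) [0.01014477 0.03118692]
top (array([379.1, 193.3]), 266, array([ 0.5227, -0.3   ,  0.02  ])) [-0.02757498 -0.03601056]
top (array([294.9, 210.2]), 234, array([ 0.4755, -0.0426,  0.02  ])) [-0.01271055  0.22525874]
```

View pics/side20.png

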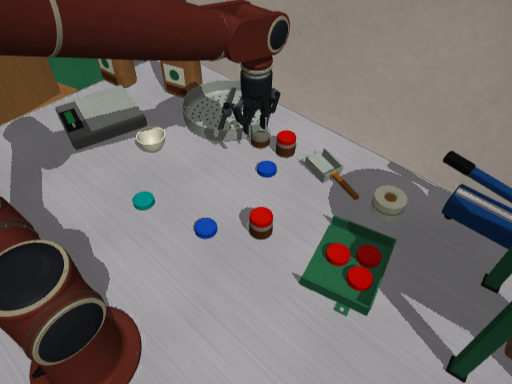

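View pics/top20.png

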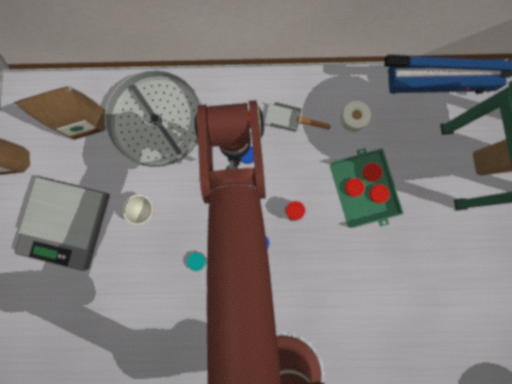

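All three caps are in the tray: in the top view they sit at (354,187), (372,172) and (379,193). The jar is still at (295,210). The arm is clear, so I'm handing in.

```bash
python3 -m inch '[{"fingers":0,"delta_pos":[0,0,0],"twist":[0,0,0]},{"fingers":0,"delta_pos":[0,0,0],"twist":[0,0,0]}]' && python3 -c "
from h import *
print(manip.job_done())"
```

```text
time: 23.28
tool_pos: [0.6212, 0.111, 0.1571]
tool_rot: [0.703, 0.078, 0.703, -0.078]
contact_force: [0.3, -0.3, 0.2]
gripper_width: 0.501
the job is handed in; nothing more can be done
None
```

I pushed all three red caps into the green tray with the half-open fingertips, one at a time and without lifting any. The job was handed in at about 23 s of the 64 s allowed; it reports no verdict.

**Caps:** In the last top view, in the tray's frame, they lie at about (10, 31), (42, −35) and (−28, −36) mm. All are between the walls and past the lip. The one nearest the front has about 22 mm to spare against the 53 mm limit. They look flat in the pictures, but I did not measure their tilt.

**Other things:** The jar among the caps is where it started, within a fraction of a pixel in both views. The bowl, scoop, label roll and decoy caps look unmoved by eye, though the arm hid the back jars and part of the decoys in the last top view. The force reading during pushing stayed around 1 N, about the sensor's noise.

**Disagreement between cameras:** The side view put the caps up to 6 mm off the top view. I put this down to its mask also catching the visible rims. It also saw one shaded cap only in part, so I relied on the top view for the final figures.

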